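# Open the rotor guard and bring the lug to top dead centre

### The arm

A 6-joint arm with a two-finger parallel gripper is mounted at the origin on the work surface. World frame = base frame: x ahead of the robot, y to its left, z up, the work surface at z = 0. Lengths are in m, angles in degrees, forces in N, time in s.
With the tool pointing down it reaches from about 0.4 to 0.825 m from the base axis. Payload 7 kg.
Tool frame: the origin (TCP) lies midway between the tips of the shut fingers; the grasp point (between the pads) lies 19 mm behind it; x points along the fingers, z is the direction in which the jaws open and shut, and the axes are right-handed (so a half turn about x gives the same grasp; the last joint's range is limited). The gripper opens to 88 mm and grips with 3 to 60 N. Pads are 19 mm wide; open, the fingers measure 130 mm over their backs; the gripper's body (78 mm by 193 mm) begins 47 mm behind the grasp point.
Start: joints at [82.97, 20.546, 0.682, 0, -70.136, -16.507], TCP at [0.27, 0.619, 0.227] pointing down, gripper open.
Joint ranges: [-176.03, 176.03], [-82.01, 121.73], [-58.28, 71.71], [-173.87, 95.51], [-174.79, -0.11], [-173.66, 173.66]. Speed limits (degrees/s): [136.94, 136.94, 172.46, 180, 180, 180].

### API

Orientations are given as [roll, pitch, yaw] about the fixed x, y, z axes, in that order (R = Rz(yaw) Ry(pitch) Rx(roll)).
In Python, from plant import ctrl gives the robot as it stands. The module is installed in compiled form; this text tells all that it offers.
- The arm moves only by the tool servo_tool, never from a script. Its argument "deltas" is a list of rows, each a list of 3 entries, a list of its own where there are three numbers: the turn, a rotation vector about the tool's x, y, z in degrees, then the shift along the tool's x, y, z in cm, then the finger opening in cm, from 0 to 8.76. A call has 1 to 5 rows; each row is the pose to reach, as a shift and turn from the pose measured when the call began, along the tool's axes at that moment; what a row does not reach only later rows make up. A row lasts 1/10 s, in which the tool goes at most 50 mm and 8.59 degrees, less where a joint would pass 70% of its speed; a pose out of reach is approached as far as the arm can. A call with a gripper value outside its range is refused whole. The fingers move at their own pace and stop on an object; the grip force is fixed at half the most. Time passes only in rows, so rows that repeat a pose let the fingers close. It gives the time, the measured TCP pose, the force and the opening at its end, in the units of the state.
- ctrl.get_obs(): the state, without advancing time (a new reading comes with each control period).
- ctrl.snapshot(name): name is "scene" or "side" or "wrist"; returns a dict with "image" (480x640x3 uint8, red, green, blue), "vertical_fov" (degrees; the focal length in pixels is half the picture's height over the tangent of half this angle, whatever the lens; pixels are square), "cx", "cy" (the principal point, pixels), "rvec" (rotation vector, rad) and "tvec" (3), from world to camera coordinates, as OpenCV has them. Camera axes: x right, y down, z forward; pixel columns grow to the right and rows downward; lengths in m; the calibration is good to about 2 mm. A picture is of the moment at which its call begins. There is no depth.
- ctrl.close_job(): hands the job in, once; it reports no verdict.
The state is a dict: "clock": time; "joint_pos": joint angles; "qvel": joint speeds; "tau": joint torques, N m; "tool_pos": TCP position; "orientation": TCP orientation; "force": force on the tool from outside, world axes, zero at the start; "moment": the same for the moment, N m; "opening": finger opening in m.
Only numpy, scipy, OpenCV 4.12 (cv2) and the standard library are available. Lean on these libraries where they do the work, as an engineer would, in place of code of your own. Each camera call takes 0.05 s, during which the arm holds its last target. There are 200 camera calls.

### The job

Lift the latch bar of the guard gate out of its catch and swing the gate wide open, at least 70 degrees; only then turn the rotor disc by hand until its one protruding lug stands straight above the axle. Leave the gate open and the disc at rest, and do not disturb the bottle, the can and the plug that stand around.

Things in the scene. Friction and masses are not known exactly. Their poses are not given: they have to be found in the camera images.
- rig: Rotor test rig, fixed. Origin: on the bench under the disc's centre; x = along the horizontal axle, away from the robot; y left; z up. Grey base 300 x 270 x 30 (x -110 to 190). Axle 125 above the bench. A beige tray 68 x 190, walls up to 95, surrounds the disc's foot and hides a low lug. Behind the disc a pedestal (x 70 to 100, y +-25, up to 150) and motor (x 100 to 175, up to 153).
- catch (a point): Middle of the floor of the U-shaped catch, 243 above the bench at rig x = -65, y = -109 (22 long in y, lips up to 262), on a post 14 square. The lip on the robot's side blocks the bar, and so the gate, until the bar's tip is lifted over it.
- gate_hinge (a point): On the vertical hinge line of the gate, at rig x = -65, y = 105, 251 above the bench. Axes as the rig. The hinge post, 14 square and 240 high, stands at y = 119.
- gate (a joint): Angle of the guard gate, rad: 0 shut, stop at 1.75. It opens towards the robot, clockwise from above about the hinge at its left (+y) end; shut, it runs from the hinge to rig -y. Aluminium frame with steel bars, 12 thick, 12 to 190 from the hinge line, 49 to 237 above the bench. It stays where it is left (friction about 0.12 N m).
- latch (a joint): Angle of the latch bar about its pivot on top of the gate, rad: 0 down in the catch, grows as the tip rises, stop at 0.7; falls back by its weight. The tip clears the catch above about 0.13. Steel bar 8 thick, 12 high, middle 251 above the bench, along the gate's top from the pivot (50 from the hinge line) to the tip (225 from it).
- latch_knob (a point): Grip point on the round upright lift knob of the latch bar (diameter 16, 38 high), 130 from the hinge line, 80 from the bar's pivot; 280 above the bench when the latch is down, 15 below the knob's top and 23 above the bar's top. Axes of the latch bar: x = normal of the gate, y = along it to the hinge.
- rotor (a joint): Turn of the disc, rad; 0 or any whole turn (2 pi) = lug straight above the axle. Growing: the disc's top moves to rig -y (clockwise seen from the robot). No stops; friction of about 0.06 N m holds it where it is left. At the start the lug is in the lower half, up to 1.5 rad from straight down.
- lug (a point): Centre of the lug, 40 from the axle, in the disc's mid plane (rig x = 0); z axis from the axle through the lug. Lug: dark steel stud, diameter 12, out 9 from both faces, the only such thing off the hub. Disc: aluminium, radius 80, 14 thick, 12 small dark holes near the rim, hub radius 18. The rim outside the lug can be pinched across its thickness from above.
- bottle: Bystander: white bottle with a blue cap, diameter 66, 240 tall, standing; origin at its underside.
- can: Bystander: can with a paper label, diameter 62, 190 tall, standing; origin at its underside.
- plug: Bystander: blue two-pin connector plug, 50 x 26 x 14, lying in front of the rig; origin at its underside.

How it is judged (in metres and radians):
On the way, in this order (a step that is already met when the one before it is completed fails the run):
1. the latch bar is lifted out of its catch (value of joint latch above 0.1 rad), for 0.1 s.
2. the gate is swung wide open (value of joint gate above 1.15 rad), for 0.2 s.
3. the disc is turned until the lug is at the top (angle between lug's own z axis and vertical below 0.12 rad), for 0.3 s.
At the end, for the whole second after the job is handed in: The lug is within 0.12 rad (7 degrees) of straight above the axle and the disc is at rest (under 0.05 rad/s), and the gate stands open by more than 1.15 rad (66 degrees) (angle between lug's own z axis and vertical below 0.12 rad and value of joint gate above 1.15 rad and velocity of joint rotor between -0.05 and 0.05 rad/s); the robot touches nothing.
It fails at once if the disc is turned while the gate is not open (distance of lug from where it was at the start of the episode above 0.012 m and value of joint gate below 1 rad).
It fails at once if the bottle is shoved or tipped (distance of bottle from where it was at the start of the episode above 0.03 m or angle between bottle's own z axis and vertical above 0.35 rad).
It fails at once if the can is shoved or tipped (distance of can from where it was at the start of the episode above 0.03 m or angle between can's own z axis and vertical above 0.35 rad).
It fails at once if the plug is shoved or tipped (distance of plug from where it was at the start of the episode above 0.03 m).
It also fails if it takes over 67 s, if anything falls off the work surface, if the arm or the gripper's body presses on something with over 40 N, if the wrist force passes 120 N, or if a joint passes its speed limit or range.

## Working session

There is one attempt and no reset: what is moved stays moved. The work goes in short steps, Python scripts to look and compute and a tool call to move; the robot and the scene stay as the last step left them, time stands still between calls to the robot, and variables do not carry over. Pictures are saved under pics/ and viewed, on a budget of 10 in all, crops included, one or two more only if the job needs it, and the job is handed in when it is done.

Besides the shell and the picture viewer there is one more tool, called by a JSON object that holds its "op" and its "data", one argument or row to a line. servo_tool: Moves the arm, as the interface text tells. Its arguments: {"type":"object","properties":{"deltas":{"type":"array","items":{"type":"array"}}},"required":["deltas"]}

```bash
mkdir -p pics
cat > h.py <<'E'
import numpy as np, cv2
from scipy.spatial.transform import Rotation as Ro
from plant import ctrl
def cam(n):
    s=ctrl.snapshot(n); f=240/np.tan(np.radians(s["vertical_fov"])/2)
    K=np.array([[f,0,s["cx"]],[0,f,s["cy"]],[0,0,1]]); R=cv2.Rodrigues(np.array(s["rvec"],float))[0]
    return dict(im=s["image"],K=K,R=R,t=np.array(s["tvec"],float).ravel())
def ray(c,u,v):
    d=c["R"].T@np.linalg.inv(c["K"])@[u,v,1]; return -c["R"].T@c["t"],d/np.linalg.norm(d)
def onz(c,u,v,z):
    o,d=ray(c,u,v); return o+d*(z-o[2])/d[2]
def proj(c,p):
    q=c["K"]@(c["R"]@np.array(p,float)+c["t"]); return q[:2]/q[2]
def tri(c1,p1,c2,p2):
    o1,d1=ray(c1,*p1);o2,d2=ray(c2,*p2)
    a=np.linalg.lstsq(np.c_[d1,-d2],o2-o1,rcond=None)[0]
    A,B=o1+a[0]*d1,o2+a[1]*d2; return (A+B)/2,np.linalg.norm(A-B)
def save(n,im): cv2.imwrite("pics/"+n,cv2.cvtColor(im,cv2.COLOR_RGB2BGR))
def pose():
    o=ctrl.get_obs(); return np.array(o["tool_pos"]),Ro.from_euler("xyz",o["orientation"],degrees=True)
def todo(p,R):
    "shift cm and rotvec deg in tool axes to reach p, R"
    p0,R0=pose(); return (R0.inv()*R).as_rotvec(degrees=True).round(1),(R0.inv().apply(np.array(p)-p0)*100).round(2)
E
python3 - <<'E'
from h import *
import pickle
d={n:cam(n) for n in("scene","side")}
pickle.dump(d,open("c0.pkl","wb"))
for n in d: save(n+"0.png",d[n]["im"]); c=d[n]; print(n,(-c["R"].T@c["t"]).round(3),c["R"][2].round(2),c["K"][0,0])
print(ctrl.get_obs())
E
```

```text
scene [1.128 0.572 0.618] [-0.58 -0.64 -0.5 ] 504.15565627566167
side [ 0.463 -0.641  1.008] [ 0.14  0.63 -0.76] 622.9611647217473
{'clock': 0.1, 'joint_pos': array([ 8.29705242e+01,  2.05881557e+01,  6.38407182e-01, -1.67432082e-02,
       -7.01368406e+01, -1.65052936e+01]), 'qvel': array([ 0.00243296, -0.10369489,  0.17113036,  0.0404758 , -0.04408381,
        0.01242092]), 'tau': array([-8.60187629e-04, -5.84166920e+01,  2.93750328e+01,  7.01557115e+00,
        1.01182310e-02, -5.81777613e-05]), 'tool_pos': array([0.26940336, 0.61842038, 0.22570553]), 'orientation': array([   6.20373394,   89.91199139, -107.33673635]), 'force': array([-0.47943342, -0.26621171,  1.16482508]), 'moment': array([-0.00915735,  0.01077075,  0.020403  ]), 'opening': 0.08775532360699527}
```

View pics/scene0.png

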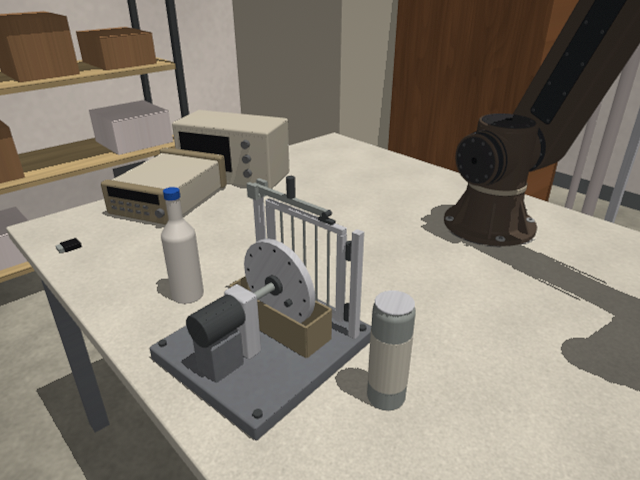

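View pics/side0.png

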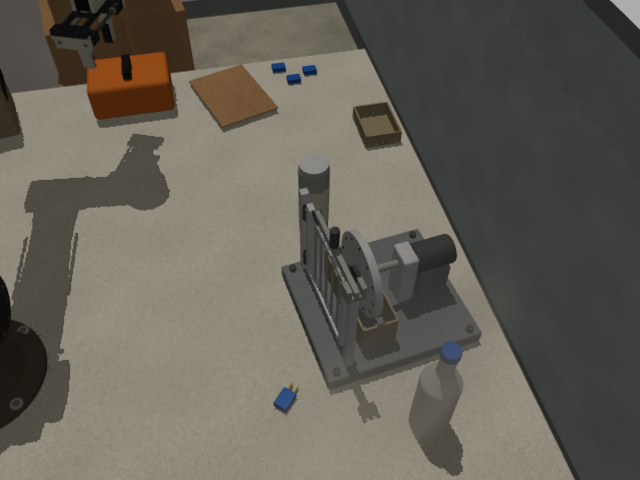

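The scene view shows the gate shut, with the knob at about (291,187), the disc hub at (272,286), a dark lug candidate at (288,304), the bottle at (185,250) and the can at (390,350). The side view shows the base corners at about (283,266), (335,376), (480,329) and (418,232), the plug at (286,399) and the knob top at (335,230).

Run:
```python
from h import *
import pickle
d=pickle.load(open("c0.pkl","rb")); S,V=d["scene"],d["side"]
loc=np.array([[-.11,.135],[-.11,-.135],[.19,-.135],[.19,.135]])
P=np.array([onz(V,*p,.03)[:2] for p in[(283,266),(335,376),(480,329),(418,232)]])
Q=np.array([onz(S,*p,.03)[:2] for p in[(152,350),(258,431),(370,327)]])
print(P.round(3),Q.round(3))
def fit(a,b):
    ca,cb=a.mean(0),b.mean(0); R,_=Ro.align_vectors(np.c_[b-cb,np.zeros(len(b))],np.c_[a-ca,np.zeros(len(a))]) if 0 else (None,None)
    H=(a-ca).T@(b-cb); th=np.arctan2(H[0,1]-H[1,0],H[0,0]+H[1,1]); c,s=np.cos(th),np.sin(th); M=np.array([[c,-s],[s,c]])
    t=cb-M@ca; return np.degrees(th),t,np.linalg.norm(a@M.T+t-b,axis=1).round(4)
print(fit(loc,P)); print(fit(loc[[2,3,0]],Q))
print(fit(np.r_[loc,loc[[2,3,0]]],np.r_[P,Q]))
print("knobtop",tri(S,(291,178),V,(335,229)))
print("plug",onz(V,286,399,.014),"bottlecap",tri(S,(172,190),V,(451,350)),"can top",tri(S,(394,302),V,(314,164)))
im=np.hstack([cv2.resize(S["im"][170:340,230:380],None,fx=2.6,fy=2.6,interpolation=2),cv2.resize(V["im"][180:350,285:435],None,fx=2.6,fy=2.6,interpolation=2)])
save("crop0.png",im)
```

```text
[[ 0.573  0.105]
 [ 0.616 -0.15 ]
 [ 0.898 -0.115]
 [ 0.863  0.133]] [[ 0.897 -0.107]
 [ 0.863  0.153]
 [ 0.575  0.103]]
(np.float64(7.3264050789491755), array([ 0.69760638, -0.01174979]), array([0.0032, 0.0142, 0.0087, 0.0151]))
(np.float64(8.742897727397493), array([ 0.69636944, -0.00825389]), array([0.0101, 0.0012, 0.0096]))
(np.float64(8.018773470555551), array([ 0.69680095, -0.01007854]), array([0.0049, 0.0131, 0.0066, 0.0179, 0.0128, 0.0039, 0.0079]))
knobtop (array([ 0.63330032, -0.04126488,  0.29218727]), np.float64(0.0021049637561970725))
plug [ 0.52584688 -0.16565795  0.014     ] bottlecap (array([ 0.75049504, -0.24955764,  0.2379047 ]), np.float64(0.003368510705468214)) can top (array([0.65880021, 0.21458588, 0.18809895]), np.float64(0.0017545605775455212))
```

View pics/crop0.png

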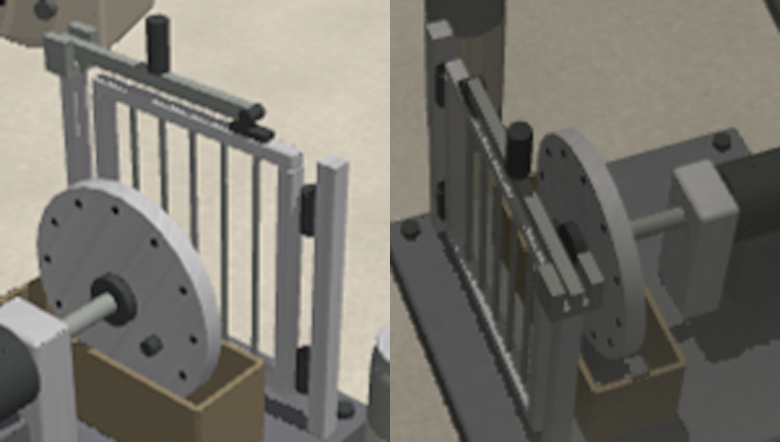

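The left half of the crop shows the lug on the disc's rear face at crop (152,345), which is scene (288.5,302.7), below and to +y of the hub. The knob top is at crop (157,22) in scene and (518,128) in side. The hinge post top is at (331,160) and (440,30).

```bash
cat >> h.py <<'E'
def toolR(yaw, tilt=0):
    "tool x down, z (jaws) along horizontal dir yaw deg; tilt about jaw axis"
    a=np.radians(yaw); z=np.array([np.cos(a),np.sin(a),0]); x=np.array([0,0,-1.]); M=Ro.from_matrix(np.c_[x,np.cross(z,x),z])
    return Ro.from_rotvec(np.radians(tilt)*z)*M
E
python3 - <<'E'
from h import *
import pickle
d=pickle.load(open("c0.pkl","rb")); S,V=d["scene"],d["side"]
b=np.array([onz(V,*p,.034)[:2] for p in[(293.1,268),(337,372),(470,328),(412.7,234.6)]])
e=[(b[3]-b[0]),(b[2]-b[1])]; f=[b[0]-b[1],b[3]-b[2]]
print("bolts",b.round(3),b.mean(0),[np.degrees(np.arctan2(v[1],v[0])).round(1) for v in e],[np.degrees(np.arctan2(-v[0],v[1])).round(1) for v in f],[np.linalg.norm(v).round(3) for v in e+f])
post,k=tri(S,(357.3,231.5),V,(304.2,191.5)); print("post",post,k)
kt,k=tri(S,(290.5,177),V,(334.2,228)); print("knob",kt,k)
dv=(post-kt)[:2]; print("yaw from post-knob",np.degrees(np.arctan2(-dv[0],dv[1])),np.linalg.norm(dv))
for yaw in (6,8,10):
    a=np.radians(yaw); X=np.array([np.cos(a),np.sin(a),0]);Y=np.array([-X[1],X[0],0])
    o=kt*[1,1,0]+.065*X+.025*Y; o[2]=0
    c,u=ray(S,288.5,302.7); s=((o+.016*X-c)@X)/(u@X); L=c+s*u-o
    print(yaw,o.round(4),"lug y,z",(L@Y).round(4),(L[2]-.125).round(4),"phi(+y from top)",np.degrees(np.arctan2(L@Y,L[2]-.125)).round(1), "hub px",proj(S,o+.02*X+[0,0,.125]).round(1))
p,R=pose(); print(p,R.as_matrix().round(2))
for y in (8,188): print(y,todo([kt[0],kt[1],.40],toolR(y)))
E
```

```text
bolts [[ 0.591  0.093]
 [ 0.62  -0.145]
 [ 0.879 -0.111]
 [ 0.848  0.125]] [ 0.73458962 -0.00947486] [np.float64(7.0), np.float64(7.5)] [np.float64(7.0), np.float64(7.4)] [np.float64(0.259), np.float64(0.261), np.float64(0.24), np.float64(0.238)]
post [0.61492922 0.09759424 0.23921835] 0.001726447718658461
knob [ 0.63290278 -0.04143347  0.2941388 ] 5.713135739280649e-05
yaw from post-knob 7.3663644020866395 0.14018471468988722
6 [ 0.6949 -0.0098  0.    ] lug y,z 0.0423 -0.0128 phi(+y from top) 106.8 hub px [268.9 287.8]
8 [ 0.6938 -0.0076  0.    ] lug y,z 0.0373 -0.0152 phi(+y from top) 112.2 hub px [270.5 288.2]
10 [ 0.6926 -0.0055  0.    ] lug y,z 0.0325 -0.0173 phi(+y from top) 118.0 hub px [272.1 288.6]
[0.26940336 0.61842038 0.22570553] [[-0.    0.92 -0.4 ]
 [-0.   -0.4  -0.92]
 [-1.    0.    0.  ]]
8 (array([-1.215e+02,  1.000e-01,  1.000e-01]), array([-17.35,  59.68,  46.  ]))
188 (array([58.5,  0.1, -0.1]), array([-17.35,  59.68,  46.  ]))
```

{"op": "servo_tool", "data": {
  "deltas": [
    [[41,0,0],[-17.3,0,0],8],
    [[41,0,0],[-17.3,0,0],8],
    [[41,0,0],[-17.3,0,0],8],
    [[41,0,0],[-17.3,0,0],8],
    [[41,0,0],[-17.3,0,0],8]
  ]
}}

```text
clock: 0.6
tool_pos: [0.27, 0.6196, 0.4035]
orientation: [-130.9, 89.7, 74.2]
force: [1.2, 0.4, -0.6]
opening: 0.0796
```

{"op": "servo_tool", "data": {
  "deltas": [
    [[17.5,0,0],[0,25,-1.5],8],
    [[17.5,0,0],[0,25,-1.5],8],
    [[17.5,0,0],[0,25,-1.5],8],
    [[17.5,0,0],[0,25,-1.5],8],
    [[17.5,0,0],[0,25,-1.5],8]
  ]
}}

```text
clock: 1.1
tool_pos: [0.3901, 0.3976, 0.4023]
orientation: [-111.7, 89.7, 76.0]
force: [1.2, 0.1, -0.2]
opening: 0.0798
```

{"op": "servo_tool", "data": {
  "deltas": [
    [[0,0,0],[0,23.4,-9],8],
    [[0,0,0],[0,23.4,-9],8],
    [[0,0,0],[0,23.4,-9],8],
    [[0,0,0],[0,23.4,-9],8],
    [[0,0,0],[0,23.4,-9],8]
  ]
}}

```text
clock: 1.6
tool_pos: [0.5095, 0.178, 0.4014]
orientation: [-110.3, 89.7, 77.3]
force: [1.1, 1.4, -0.1]
opening: 0.08
```

Run:
```python
from h import *
print(pose()[0],ctrl.get_obs()["joint_pos"].round(1)); print(todo([.633,-.041,.38],toolR(187.3)))
```

```text
[0.5094713  0.17796435 0.40136472] [ 39.9   3.8   1.5  -0.2 -87.4 -32.3]
(array([ 0.4, -0.1,  0.3]), array([ 2.04, 23.36, -9.32]))
```

{"op": "servo_tool", "data": {
  "deltas": [
    [[0,0,0],[0,23.4,-9.3],5],
    [[0,0,0],[0,23.4,-9.3],5],
    [[0,0,0],[0,23.4,-9.3],5],
    [[0,0,0],[0,23.4,-9.3],5],
    [[0,0,0],[0,23.4,-9.3],5]
  ]
}}

```text
clock: 2.1
tool_pos: [0.6316, -0.0403, 0.4001]
orientation: [-106.0, 89.7, 81.7]
force: [0.9, 0.7, -0.1]
opening: 0.0511
```

Run:
```python
from h import *
import pickle
c=cam("wrist"); pickle.dump(c,open("w1.pkl","wb")); save("w1.png",c["im"]); print((-c["R"].T@c["t"]).round(3),c["K"][0,0])
print(proj(c,[.633,-.041,.295]),proj(c,[.633,-.041,.257]))
print(pose()[0],ctrl.get_obs()["joint_pos"].round(1)); print(todo([.633,-.041,.38],toolR(187.3)))
```

```text
[ 0.642 -0.121  0.559] 371.7795549474085
[312.62644619 232.33239013] [312.94121383 219.04987804]
[ 0.63373427 -0.04597664  0.39842212] [ 13.3  13.7  13.   -0.2 -89.3  -5.9]
(array([0.2, 0.1, 0.2]), array([ 1.84, -0.5 ,  0.01]))
```

View pics/w1.png

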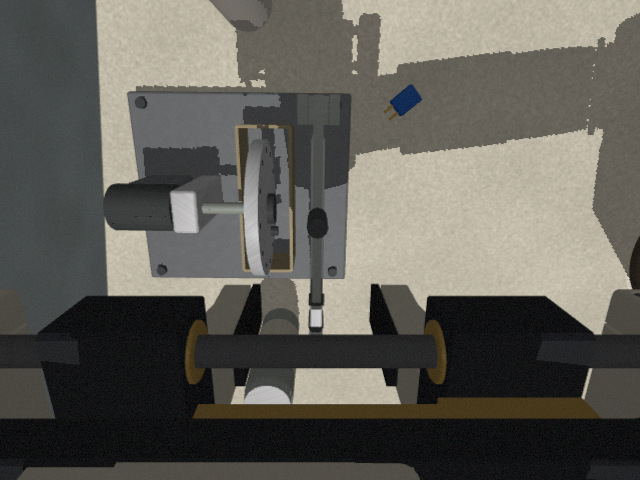

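The wrist view shows the knob as a dark blob at about (317,223), against a predicted top at (312.6,232.3). The gate bar runs vertically at u≈317, and the plug is at (405,100).

Run:
```python
from h import *
import pickle
c=pickle.load(open("w1.pkl","rb")); g=c["im"].max(2)
m=(g[195:250,300:335]<50).astype(np.uint8); n,l,s,ce=cv2.connectedComponentsWithStats(m)
i=1+s[1:,4].argmax(); x,y,w,h=s[i,:4]; x+=300;y+=195; print(x,y,w,h)
top=(x+w/2,y+h-w/2); kt=onz(c,*top,.295); print(top,kt)
a=onz(c,318,140,.257);b=onz(c,316,285,.257); print("bar yaw",np.degrees(np.arctan2(-(b-a)[0],(b-a)[1])),a,b)
for z in (.30,.261): print(z,todo([kt[0],kt[1],z],toolR(187.3)))
```

```text
307 208 21 31
(np.float64(317.5), np.float64(228.5)) [ 0.62981561 -0.04441376  0.295     ]
bar yaw 6.918203889147334 [ 0.63743764 -0.10520518  0.257     ] [0.62240006 0.0187285  0.257     ]
0.3 (array([0.2, 0.1, 0.2]), array([ 9.84, -0.18,  0.36]))
0.261 (array([0.2, 0.1, 0.2]), array([13.74, -0.17,  0.35]))
```

{"op": "servo_tool", "data": {
  "deltas": [
    [[0,0,0],[4,-0.2,0.4],5],
    [[0,0,0],[8,-0.2,0.4],5],
    [[0,0,0],[11,-0.2,0.4],5],
    [[0,0,0],[13.6,-0.2,0.4],5],
    [[0,0,0],[13.6,-0.2,0.4],5]
  ]
}}

```text
clock: 2.65
tool_pos: [0.6269, -0.0442, 0.2579]
orientation: [-20.1, 89.5, 167.3]
force: [-0.6, 0.4, -0.4]
opening: 0.05
```

{"op": "servo_tool", "data": {
  "deltas": [
    [[0,0,0],[0,0,0],3],
    [[0,0,0],[0,0,0],1],
    [[0,0,0],[0,0,0],0.5],
    [[0,0,0],[0,0,0],0.5],
    [[0,0,0],[0,0,0],0.5]
  ]
}}

```text
clock: 3.15
tool_pos: [0.6283, -0.044, 0.2591]
orientation: [-32.1, 89.7, 155.4]
force: [16.1, -0.1, -6.5]
opening: 0.0157
```

Run:
```python
from h import *
o=ctrl.get_obs(); p,R=pose(); print(p,o["force"],o["opening"],R.as_matrix().round(3))
```

```text
[ 0.6283431  -0.04400455  0.25912988] [16.12934168 -0.13769726 -6.54615363] 0.015749323298628402 [[-0.005  0.129 -0.992]
 [ 0.003 -0.992 -0.129]
 [-1.    -0.003  0.005]]
```

{"op": "servo_tool", "data": {
  "deltas": [
    [[0,0,3],[-0.4,-0.05,-0.1],0.5],
    [[0,0,7],[-1.0,-0.15,-0.1],0.5],
    [[0,0,11],[-1.5,-0.3,-0.1],0.5],
    [[0,0,14],[-1.95,-0.45,-0.1],0.5],
    [[0,0,14],[-1.95,-0.45,-0.1],0.5]
  ]
}}

```text
clock: 3.65
tool_pos: [0.6285, -0.0391, 0.2787]
orientation: [88.5, 76.0, -83.9]
force: [2.8, -3.9, -2.9]
opening: 0.0155
```

Run:
```python
from h import *
o=ctrl.get_obs(); p,R=pose(); print(p,o["force"],o["opening"],R.as_matrix().round(3),o["joint_pos"].round(1))
a=np.radians(7.1);X=np.array([np.cos(a),np.sin(a),0]);Y=np.array([-X[1],X[0],0])
H=np.array([.630,-.0444,0])+.13*Y; print("hinge",H)   # knob 130 from hinge
# successive swing calls: gate angle increments of 25deg
M0=R
for g in (20,40,60,80,96):
    Q=Ro.from_rotvec([0,0,-np.radians(g)]); pp=H+Q.apply(p-H); RR=Q*R
    prev=Ro.from_rotvec([0,0,-np.radians(g-20 if g<96 else 80)]); pq=H+prev.apply(p-H); RQ=prev*R
    rows=[]
    for k in (.25,.5,.75,1):
        dg=(20 if g<96 else 16)*k; q=Ro.from_rotvec([0,0,-np.radians(dg)])
        rows.append([(RQ.inv()*q*RQ).as_rotvec(degrees=True).round(1).tolist(),(RQ.inv().apply(H+q.apply(pq-H)-pq)*100).round(2).tolist()])
    print(g,pp.round(3),rows)
```

```text
[ 0.62850963 -0.03911165  0.27869135] [ 2.82217135 -3.93990731 -2.92671097] 0.015543006717866754 [[ 0.026  0.129 -0.991]
 [-0.24  -0.962 -0.131]
 [-0.97   0.241  0.006]] [ 22.2  14.1  -8.7  14.1 -71.7 -19.6]
hinge [0.61393181 0.08460315 0.        ]
20 [ 0.585 -0.037  0.279] [[[4.9, -1.2, -0.0], [-0.01, -0.06, 1.08]], [[9.7, -2.4, -0.1], [-0.04, -0.22, 2.16]], [[14.6, -3.6, -0.1], [-0.09, -0.46, 3.22]], [[19.4, -4.8, -0.1], [-0.17, -0.8, 4.25]]]
40 [ 0.546 -0.02   0.279] [[[4.9, -1.2, -0.0], [-0.01, -0.06, 1.08]], [[9.7, -2.4, -0.1], [-0.04, -0.22, 2.16]], [[14.6, -3.6, -0.1], [-0.09, -0.46, 3.22]], [[19.4, -4.8, -0.1], [-0.17, -0.8, 4.25]]]
60 [0.514 0.01  0.279] [[[4.9, -1.2, -0.0], [-0.01, -0.06, 1.08]], [[9.7, -2.4, -0.1], [-0.04, -0.22, 2.16]], [[14.6, -3.6, -0.1], [-0.09, -0.46, 3.22]], [[19.4, -4.8, -0.1], [-0.17, -0.8, 4.25]]]
80 [0.495 0.049 0.279] [[[4.9, -1.2, -0.0], [-0.01, -0.06, 1.08]], [[9.7, -2.4, -0.1], [-0.04, -0.22, 2.16]], [[14.6, -3.6, -0.1], [-0.09, -0.46, 3.22]], [[19.4, -4.8, -0.1], [-0.17, -0.8, 4.25]]]
96 [0.489 0.083 0.279] [[[3.9, -1.0, -0.0], [-0.01, -0.04, 0.87]], [[7.8, -1.9, -0.1], [-0.02, -0.14, 1.73]], [[11.6, -2.9, -0.1], [-0.06, -0.3, 2.59]], [[15.5, -3.9, -0.1], [-0.11, -0.52, 3.43]]]
```

{"op": "servo_tool", "data": {
  "deltas": [
    [[4.9,-1.2,0],[0,-0.05,1.1],0.5],
    [[9.7,-2.4,-0.1],[0,-0.2,2.2],0.5],
    [[14.6,-3.6,-0.1],[-0.1,-0.45,3.2],0.5],
    [[19.4,-4.8,-0.1],[-0.15,-0.8,4.25],0.5],
    [[19.4,-4.8,-0.1],[-0.15,-0.8,4.25],0.5]
  ]
}}

```text
clock: 4.15
tool_pos: [0.5847, -0.0365, 0.2781]
orientation: [88.3, 76.1, -104.2]
force: [-0.1, 0.8, -2.8]
opening: 0.0153
```

Run:
```python
from h import *
o=ctrl.get_obs(); p,R=pose(); print(p,o["force"],o["opening"],R.as_matrix().round(3),o["joint_pos"].round(1))
H=np.array([.614,.0846]); v=(p[:2]-H); print("gate",-np.degrees(np.arctan2(v[1],v[0]))-90+7.1, np.hypot(*v))
```

```text
[ 0.58467093 -0.03650169  0.27814043] [-0.07163198  0.75714135 -2.75350387] 0.01528522347444766 [[-0.059 -0.209 -0.976]
 [-0.232 -0.948  0.217]
 [-0.971  0.239  0.007]] [ 22.8  13.   -9.1  11.3 -76.6 -38.8]
gate 20.714072576376488 0.124602627398661
```

{"op": "servo_tool", "data": {
  "deltas": [
    [[4.9,-1.2,0],[0,-0.05,1.1],0.5],
    [[9.7,-2.4,-0.1],[0,-0.2,2.2],0.5],
    [[14.6,-3.6,-0.1],[-0.1,-0.45,3.2],0.5],
    [[19.4,-4.8,-0.1],[-0.15,-0.8,4.25],0.5],
    [[19.4,-4.8,-0.1],[-0.15,-0.8,4.25],0.5]
  ]
}}

```text
clock: 4.65
tool_pos: [0.5452, -0.0188, 0.2779]
orientation: [88.0, 76.2, -124.4]
force: [0.4, 1.0, -2.6]
opening: 0.0155
```

{"op": "servo_tool", "data": {
  "deltas": [
    [[4.9,-1.2,0],[0,-0.05,1.1],0.5],
    [[9.7,-2.4,-0.1],[0,-0.2,2.2],0.5],
    [[14.6,-3.6,-0.1],[-0.1,-0.45,3.2],0.5],
    [[19.4,-4.8,-0.1],[-0.15,-0.8,4.25],0.5],
    [[19.4,-4.8,-0.1],[-0.15,-0.8,4.25],0.5]
  ]
}}

```text
clock: 5.15
tool_pos: [0.5144, 0.0112, 0.2778]
orientation: [87.7, 76.3, -144.6]
force: [2.2, 0.6, -2.8]
opening: 0.0151
```

Run:
```python
from h import *
o=ctrl.get_obs(); p,R=pose(); print(p,o["force"],o["opening"],R.as_matrix().round(3),o["joint_pos"].round(1))
H=np.array([.614,.0846]); v=(p[:2]-H); print("gate",-np.degrees(np.arctan2(v[1],v[0]))-90+7.1, np.hypot(*v))
```

```text
[0.51436043 0.01124279 0.2778417 ] [ 2.15146972  0.60000693 -2.84322005] 0.015089032606879311 [[-0.193 -0.768 -0.611]
 [-0.137 -0.595  0.792]
 [-0.971  0.237  0.01 ]] [ 25.1  11.3  -7.7   2.5 -84.5 -77.9]
gate 60.73854685827053 0.1237308535332418
```

{"op": "servo_tool", "data": {
  "deltas": [
    [[4.9,-1.2,0],[0,-0.05,1.1],0.5],
    [[9.7,-2.4,-0.1],[0,-0.2,2.2],0.5],
    [[14.6,-3.6,-0.1],[-0.1,-0.45,3.2],0.5],
    [[19.4,-4.8,-0.1],[-0.15,-0.8,4.25],0.5],
    [[19.4,-4.8,-0.1],[-0.15,-0.8,4.25],0.5]
  ]
}}

```text
clock: 5.65
tool_pos: [0.4957, 0.05, 0.2778]
orientation: [87.3, 76.3, -164.8]
force: [3.0, -0.5, -3.9]
opening: 0.0156
```

{"op": "servo_tool", "data": {
  "deltas": [
    [[3.9,-1,0],[0,0,0.9],0.5],
    [[7.8,-1.9,-0.1],[0,-0.1,1.7],0.5],
    [[11.6,-2.9,-0.1],[-0.05,-0.3,2.6],0.5],
    [[14.5,-3.6,-0.1],[-0.1,-0.45,3.2],0.5],
    [[14.5,-3.6,-0.1],[-0.1,-0.45,3.2],0.5]
  ]
}}

```text
clock: 6.15
tool_pos: [0.4911, 0.0814, 0.2779]
orientation: [87.0, 76.3, -179.8]
force: [4.8, -0.7, -5.3]
opening: 0.0156
```

{"op": "servo_tool", "data": {
  "deltas": [
    [[0,0,0],[0,0,0],1.5],
    [[0,0,0],[0,0,0],4],
    [[0,0,0],[0,0,0],5],
    [[0,0,0],[-3,0,0],5],
    [[0,0,0],[-7,0,0],5]
  ]
}}

```text
clock: 6.65
tool_pos: [0.5067, 0.0811, 0.3458]
orientation: [87.2, 76.1, -179.5]
force: [0.2, -0.2, -0.8]
opening: 0.042
```

{"op": "servo_tool", "data": {
  "deltas": [
    [[0,0,0],[-4,0,0],5],
    [[0,0,0],[-6,0,0],5],
    [[0,0,0],[-8,0,0],5],
    [[0,0,0],[-8,0,0],5]
  ]
}}

```text
clock: 7.05
tool_pos: [0.5269, 0.081, 0.4261]
orientation: [87.0, 76.3, -179.6]
force: [-0.6, 0.3, -0.6]
opening: 0.0497
```

Run:
```python
from h import *
import pickle
d={n:cam(n) for n in("scene","side")}
pickle.dump(d,open("c1.pkl","wb"))
S,V=d["scene"]["im"],d["side"]["im"]
save("crop1.png",np.hstack([cv2.resize(S[170:340,220:370],None,fx=2.6,fy=2.6,interpolation=2),cv2.resize(V[160:350,260:410],None,fx=2.6,fy=442/190,interpolation=2)]))
o=ctrl.get_obs(); p,R=pose(); print(p,o["force"],o["opening"],R.as_matrix().round(3),o["joint_pos"].round(1))
# rig pose guess
a=np.radians(7.2);X=np.array([np.cos(a),np.sin(a),0]);Y=np.array([-X[1],X[0],0]); K=np.array([.630,-.0444,0]); O=K+.065*X+.025*Y; print("O",O)
ph=np.radians(55); G=O+[0,0,.125]+.068*(np.sin(ph)*Y+np.cos(ph)*np.array([0,0,1])); print("G",G)
for z in (.36,G[2]-.019+.06,G[2]-.019): print(todo([G[0],G[1],z],toolR(187.2)))
```

```text
[0.52583611 0.08124455 0.4234556 ] [ 0.32527836 -0.44385979 -1.30424212] 0.04956660147204781 [[-0.24  -0.969 -0.057]
 [-0.002 -0.059  0.998]
 [-0.971  0.24   0.012]] [  25.4   12.3   15.3   -6.  -105.5 -113. ]
O [ 0.69135412 -0.01145047  0.        ]
G [0.68437277 0.04381264 0.1640032 ]
(array([-93.3,  11.9, -10.1]), array([  2.36, -16.67,  -4.72]))
(array([-93.3,  11.9, -10.1]), array([ 17.4 , -20.39,  -4.91]))
(array([-93.3,  11.9, -10.1]), array([ 23.23, -21.83,  -4.98]))
```

View pics/crop1.png

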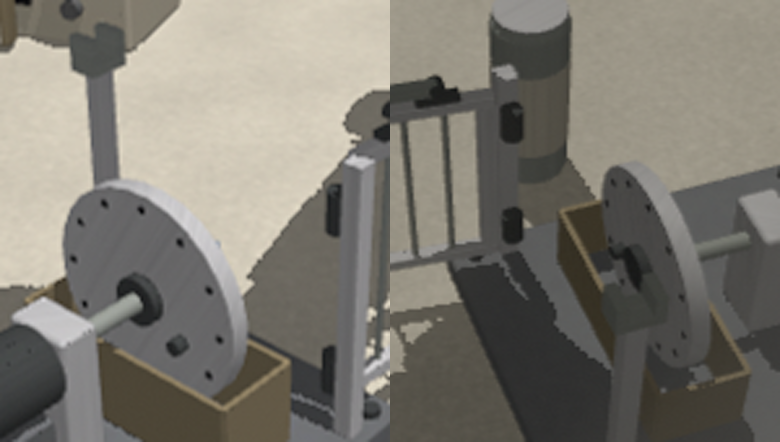

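Seen in the crop, the gate stands at about 90° or more. The lug is visible in both views: the rear end at scene (288,303) and the front end at side (346,267). The disc is unmoved.

{"op": "servo_tool", "data": {
  "deltas": [
    [[-20,2.6,-2.2],[-0.8,-8,-2.4],5],
    [[-40,5.2,-4.4],[-1.5,-15.7,-4.7],5],
    [[-40,5.2,-4.4],[-1.5,-15.7,-4.7],5],
    [[-40,5.2,-4.4],[-1.5,-15.7,-4.7],5],
    [[-40,5.2,-4.4],[-1.5,-15.7,-4.7],5]
  ]
}}

```text
clock: 7.65
tool_pos: [0.6856, 0.043, 0.3948]
orientation: [67.1, 81.1, -158.8]
force: [-0.9, -0.1, -0.1]
opening: 0.0504
```

```bash
cat > rig.py <<'E'
from h import *
a=np.radians(7.2);X=np.array([np.cos(a),np.sin(a),0]);Y=np.array([-X[1],X[0],0]);Z=np.array([0,0,1.])
O=np.array([.6925,-.0125,0])
def G(ph,r=.068): ph=np.radians(ph); return O+.125*Z+r*(np.sin(ph)*Y+np.cos(ph)*Z)
def lug(c,px,x):
    o,u=ray(c,*px); q=o+u*(((O+x*X-o)@X)/(u@X))-O-.125*Z; return np.degrees(np.arctan2(q@Y,q[2])).round(1),np.hypot(q@Y,q[2]).round(4)
E
python3 - <<'E'
from rig import *
import pickle,rig
d=pickle.load(open("c1.pkl","rb"))
print("lug",lug(d["scene"],(288.1,302.7),.016),lug(d["side"],(345.8,267.5),-.016))
print("proj G(0)r80 scene,side",proj(d["scene"],G(0,.08)),proj(d["side"],G(0,.08)))
print(pose()[0]); print(todo([*G(55)[:2],.40],toolR(187.2)))
E
```

```text
lug (np.float64(113.2), np.float64(0.0433)) (np.float64(109.1), np.float64(0.0287))
proj G(0)r80 scene,side [275.42263945 241.55265381] [363.06095973 244.51798634]
[0.68564563 0.04303296 0.39481819]
(array([-53.,   7.,  -6.]), array([-0.51,  0.1 ,  0.02]))
```

{"op": "servo_tool", "data": {
  "deltas": [
    [[-26,3.5,-3],[0,0,0],5],
    [[-40,5.2,-4.5],[0,0,0],5],
    [[-53,7,-6],[0,0,0],5],
    [[-53,7,-6],[0,0,0],5],
    [[-53,7,-6],[0,0,0],5]
  ]
}}

```text
clock: 8.15
tool_pos: [0.685, 0.0431, 0.3936]
orientation: [45.1, 88.2, -138.2]
force: [-0.2, 0.5, -0.4]
opening: 0.0501
```

{"op": "servo_tool", "data": {
  "deltas": [
    [[-12,1.4,-1.2],[3,0,0],5],
    [[-12,1.4,-1.2],[5,0,0],5],
    [[-12,1.4,-1.2],[5,0,0],5]
  ]
}}

```text
clock: 8.45
tool_pos: [0.6816, 0.0418, 0.3399]
orientation: [-7.8, 89.6, -179.1]
force: [-0.0, 0.5, -0.1]
opening: 0.0503
```

Run:
```python
from rig import *
import pickle
c=cam("wrist"); pickle.dump(c,open("w2.pkl","wb"))
im=c["im"].copy()
for ph in (-60,-30,0,30,60):
    for s in(-.007,.007): cv2.circle(im,tuple(int(round(v)) for v in proj(c,G(ph,.08)+s*X)),2,(255,0,0),-1)
save("w2.png",im)
print(pose()[0],ctrl.get_obs()["joint_pos"].round(1)); print(todo([*G(55)[:2],.35],toolR(187.2)))
```

```text
[0.68267284 0.04167622 0.34210628] [ 19.8  19.1  13.3  -0.  -84.4 -11.1]
(array([ 1.4,  0.2, -0. ]), array([-0.79, -0.06, -0.29]))
```

View pics/w2.png

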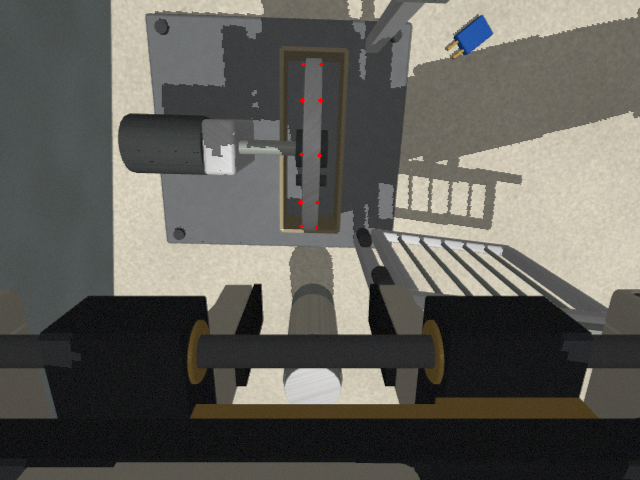

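The wrist view shows the red model rim points lying on the disc band (u≈305–322) to within about 2 px. The hub spans v≈130–167, and the lug is visible on both faces at v≈180.

Run:
```python
from rig import *
import pickle
c=pickle.load(open("w2.pkl","rb"))
print("axle",proj(c,G(0,0)),proj(c,G(0,0)-.016*X),"rim max v",max(proj(c,G(p,.08))[1] for p in range(40,120)),min(proj(c,G(p,.08))[1] for p in range(-120,-20)))
for ph in (105,110,115,120,125): print(ph,proj(c,G(ph,.04)-.014*X).round(1))
g=c["im"].astype(int).max(2)
for v in (75,120,215): print(v,g[v,296:330].tolist())
print("col 313",g[40:70,313].tolist(),g[222:240,313].tolist())
print("lug col 321",g[168:192,322].tolist(), "col 300", g[165:192,300].tolist())
```

```text
axle [310.33243545 147.1218443 ] [326.66281165 147.55481446] rim max v 228.84364767491505 56.22950274401258
105 [323. 185.]
110 [323.  183.5]
115 [322.9 181.7]
120 [322.9 179.7]
125 [322.9 177.5]
75 [62, 63, 61, 60, 63, 63, 62, 64, 72, 101, 100, 105, 103, 102, 102, 103, 103, 101, 101, 99, 99, 101, 101, 104, 102, 99, 71, 64, 65, 65, 63, 63, 64, 64]
120 [65, 64, 65, 67, 66, 63, 71, 86, 108, 106, 108, 109, 111, 113, 113, 111, 109, 112, 114, 113, 110, 110, 107, 104, 99, 84, 63, 62, 66, 65, 62, 63, 64, 65]
215 [73, 65, 60, 64, 62, 70, 85, 94, 94, 95, 96, 92, 96, 93, 94, 93, 94, 95, 94, 99, 98, 91, 65, 60, 63, 61, 62, 60, 64, 66, 64, 61, 62, 64]
col 313 [65, 62, 65, 65, 62, 64, 62, 84, 86, 82, 87, 74, 61, 59, 56, 60, 59, 59, 91, 95, 95, 95, 100, 100, 98, 98, 99, 101, 99, 100] [91, 90, 91, 91, 88, 89, 87, 80, 79, 77, 77, 118, 121, 121, 122, 123, 122, 119]
lug col 321 [57, 67, 68, 64, 67, 62, 58, 38, 38, 42, 35, 41, 39, 41, 40, 36, 35, 37, 56, 66, 66, 61, 64, 65] col 300 [32, 30, 54, 64, 62, 65, 61, 63, 63, 43, 37, 41, 39, 38, 44, 43, 38, 35, 37, 37, 46, 110, 115, 112, 121, 123, 122]
```

```bash
cat >> rig.py <<'E'
def path(p0,p1,n,tilt=(0,0)):
    "rows from G(p0) to G(p1) as shifts in the axes of the tool at p0"
    R=toolR(187.2)
    for k in range(1,n+1): print((p0+(p1-p0)*k/n), (R.inv().apply(G(p0+(p1-p0)*k/n)-G(p0))*100).round(2).tolist())
E
python3 - <<'E'
from rig import *
t=G(45)-.019*Z
print(t,todo(t,toolR(187.2)),todo(t+.03*Z,toolR(187.2)))
E
```

```text
[0.68647357 0.03520411 0.15408326] (array([ 1.4,  0.2, -0. ]), array([18.8 ,  0.7 , -0.36])) (array([ 1.4,  0.2, -0. ]), array([15.8 ,  0.7 , -0.35]))
```

{"op": "servo_tool", "data": {
  "deltas": [
    [[1.4,0.2,0],[5,0.7,-0.35],5],
    [[1.4,0.2,0],[9,0.7,-0.35],5],
    [[1.4,0.2,0],[12,0.7,-0.35],5],
    [[1.4,0.2,0],[13.5,0.7,-0.35],5],
    [[1.4,0.2,0],[13.5,0.7,-0.35],5]
  ]
}}

```text
clock: 9.0
tool_pos: [0.6859, 0.0351, 0.2052]
orientation: [11.5, 89.7, -161.4]
force: [-0.3, 0.2, 0.4]
opening: 0.0498
```

Run:
```python
from rig import *
t=G(45)-.019*Z
print(pose()[0],ctrl.get_obs()["force"],todo(t,toolR(187.2)))
path(45,-50,20)
```

```text
[0.68590153 0.03512588 0.20515355] [-0.25695963  0.17245839  0.40709978] (array([-0.1,  0.3, -0.1]), array([ 5.11, -0.01, -0.08]))
40.25 [-0.38, 0.41, -0.0]
35.5 [-0.73, 0.86, 0.0]
30.75 [-1.04, 1.33, 0.0]
26.0 [-1.3, 1.83, 0.0]
21.25 [-1.53, 2.34, 0.0]
16.5 [-1.71, 2.88, -0.0]
11.75 [-1.85, 3.42, -0.0]
7.0 [-1.94, 3.98, 0.0]
2.25 [-1.99, 4.54, 0.0]
-2.5 [-1.99, 5.1, -0.0]
-7.25 [-1.94, 5.67, -0.0]
-12.0 [-1.84, 6.22, -0.0]
-16.75 [-1.7, 6.77, 0.0]
-21.5 [-1.52, 7.3, -0.0]
-26.25 [-1.29, 7.82, -0.0]
-31.0 [-1.02, 8.31, -0.0]
-35.75 [-0.71, 8.78, 0.0]
-40.5 [-0.36, 9.22, -0.0]
-45.25 [0.02, 9.64, -0.0]
-50.0 [0.44, 10.02, 0.0]
```

{"op": "servo_tool", "data": {
  "deltas": [
    [[0,0.3,0],[2,0,-0.1],5],
    [[0,0.3,0],[4,0,-0.1],5],
    [[0,0.3,0],[5.1,0,-0.1],5],
    [[0,0.3,0],[5.1,0,-0.1],5],
    [[0,0.3,0],[5.1,0,-0.1],4]
  ]
}}

```text
clock: 9.5
tool_pos: [0.6876, 0.0353, 0.1556]
orientation: [147.0, 89.9, -25.8]
force: [0.1, -0.9, 0.6]
opening: 0.0458
```

{"op": "servo_tool", "data": {
  "deltas": [
    [[0,0,0],[0,0,0],2.5],
    [[0,0,0],[0,0,0],1.5],
    [[0,0,0],[0,0,0],0.5],
    [[0,0,0],[0,0,0],0.5],
    [[0,0,0],[0,0,0],0.5]
  ]
}}

```text
clock: 10.0
tool_pos: [0.6867, 0.0352, 0.1558]
orientation: [111.0, 89.9, -61.9]
force: [-4.6, 0.9, 3.7]
opening: 0.0138
```

Run:
```python
from rig import *
o=ctrl.get_obs(); p,R=pose(); g=p+.019*Z-O-.125*Z
print(p,o["force"],o["opening"],"phi,r",np.degrees(np.arctan2(g@Y,g[2])),np.hypot(g@Y,g[2]),g@X,R.as_matrix().round(3).tolist())
```

```text
[0.6866526  0.03520093 0.15578355] [-4.6438715   0.90940926  3.67816307] 0.01376496300522783 phi,r 43.98943109121769 0.06919495083505821 0.00017722522822316222 [[0.001, 0.124, -0.992], [-0.001, -0.992, -0.124], [-1.0, 0.001, -0.0]]
```

{"op": "servo_tool", "data": {
  "deltas": [
    [[0,0,0],[-0.38,0.41,0],0.5],
    [[0,0,0],[-0.73,0.86,0],0.5],
    [[0,0,0],[-1.04,1.33,0],0.5],
    [[0,0,0],[-1.3,1.83,0],0.5],
    [[0,0,0],[-1.3,1.83,0],0.5]
  ]
}}

```text
clock: 10.5
tool_pos: [0.689, 0.0162, 0.1688]
orientation: [98.3, 89.9, -74.6]
force: [1.5, 1.0, -7.3]
opening: 0.0138
```

Run:
```python
from rig import *
o=ctrl.get_obs(); p,R=pose(); g=p+.019*Z-O-.125*Z
print(p,o["force"],o["opening"],"phi,r",np.degrees(np.arctan2(g@Y,g[2])),np.hypot(g@Y,g[2]),g@X)
path(25,2,4);path(2,-24,4);path(-24,-50,4)
```

```text
[0.68895128 0.01620829 0.16876546] [ 1.46430255  1.00194388 -7.26259852] 0.013816604138879267 phi,r 24.743539024542617 0.06911046535751571 7.736210595892711e-05
19.25 [-0.26, 0.63, -0.0]
13.5 [-0.45, 1.29, -0.0]
7.75 [-0.57, 1.96, -0.0]
2.0 [-0.63, 2.64, -0.0]
-4.5 [0.02, 0.77, -0.0]
-11.0 [0.12, 1.53, -0.0]
-17.5 [0.31, 2.28, -0.0]
-24.0 [0.58, 3.0, -0.0]
-30.5 [0.35, 0.69, -0.0]
-37.0 [0.78, 1.33, -0.0]
-43.5 [1.28, 1.92, 0.0]
-50.0 [1.84, 2.44, 0.0]
```

{"op": "servo_tool", "data": {
  "deltas": [
    [[0,0,0],[-0.26,0.63,0],0.5],
    [[0,0,0],[-0.45,1.29,0],0.5],
    [[0,0,0],[-0.57,1.96,0],0.5],
    [[0,0,0],[-0.63,2.64,0],0.5],
    [[0,0,0],[-0.63,2.64,0],0.5]
  ]
}}

```text
clock: 11.0
tool_pos: [0.6923, -0.0104, 0.1755]
orientation: [114.3, 89.9, -58.7]
force: [0.0, 3.8, -5.1]
opening: 0.0143
```

{"op": "servo_tool", "data": {
  "deltas": [
    [[0,0,0],[0.02,0.77,0],0.5],
    [[0,0,0],[0.12,1.53,0],0.5],
    [[0,0,0],[0.31,2.28,0],0.5],
    [[0,0,0],[0.58,3,0],0.5],
    [[0,0,0],[0.58,3,0],0.5]
  ]
}}

```text
clock: 11.5
tool_pos: [0.6961, -0.0405, 0.1704]
orientation: [123.3, 89.9, -49.7]
force: [0.2, 3.1, -1.6]
opening: 0.0135
```

{"op": "servo_tool", "data": {
  "deltas": [
    [[0,0,0],[0.35,0.69,0],0.5],
    [[0,0,0],[0.78,1.33,0],0.5],
    [[0,0,0],[1.28,1.92,0],0.5],
    [[0,0,0],[1.84,2.44,0],0.5],
    [[0,0,0],[1.84,2.44,0],0.5]
  ]
}}

```text
clock: 12.0
tool_pos: [0.6992, -0.0658, 0.1531]
orientation: [116.2, 89.8, -56.8]
force: [-1.2, -1.2, 0.2]
opening: 0.0139
```

Run:
```python
from rig import *
import pickle
o=ctrl.get_obs(); p,R=pose(); g=p+.019*Z-O-.125*Z
print(p,o["force"],o["opening"],"phi,r",np.degrees(np.arctan2(g@Y,g[2])),np.hypot(g@Y,g[2]),g@X)
d={n:cam(n) for n in("scene","wrist")}
pickle.dump(d,open("c2.pkl","wb"))
S,W=d["scene"]["im"],d["wrist"]["im"]
for q in (0,10,20,30,40): print(q,proj(d["scene"],G(q,.04)+.016*X).round(1))
save("crop2.png",np.hstack([cv2.resize(S[170:340,220:370],None,fx=2.6,fy=2.6,interpolation=2),cv2.resize(W[20:270,220:420],None,fx=1.95,fy=442/250)]))
```

```text
[ 0.6992354  -0.06581446  0.15313283] [-1.2027177  -1.18893442  0.20404815] 0.013886188755538879 phi,r -48.74658544137904 0.07147937071486514 2.1654353050574564e-07
0 [269.7 265.9]
10 [272.7 267.7]
20 [275.6 270. ]
30 [278.4 272.8]
40 [281.  276.1]
```

View pics/crop2.png

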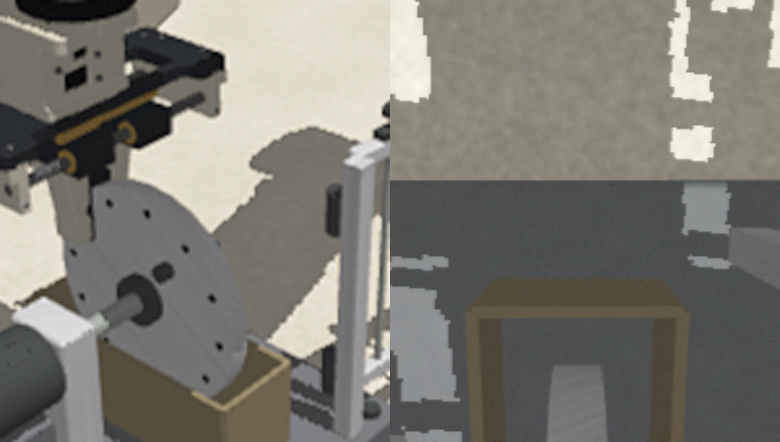

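The crop shows the lug still on the +y side of the top, at scene ≈(281,276), with the fingers on the rim at the -y side. I'll release and look from above.

{"op": "servo_tool", "data": {
  "deltas": [
    [[0,0,0],[0,0,0],2],
    [[0,0,0],[0,0,0],4],
    [[0,0,0],[0,0,0],5],
    [[0,0,0],[-4,0,0],5],
    [[0,0,0],[-8,0,0],5]
  ]
}}

```text
clock: 12.6
tool_pos: [0.6983, -0.0656, 0.2326]
orientation: [60.5, 89.8, -112.5]
force: [1.8, 0.2, 0.7]
opening: 0.0459
```

{"op": "servo_tool", "data": {
  "deltas": [
    [[0,0,0],[-4,-3,0],5],
    [[0,0,0],[-8,-6,0],5],
    [[0,0,0],[-9,-9,0],5],
    [[0,0,0],[-9,-9,0],5],
    [[0,0,0],[-9,-9,0],5]
  ]
}}

```text
clock: 13.1
tool_pos: [0.6872, 0.0249, 0.3223]
orientation: [61.4, 89.8, -111.4]
force: [0.5, 0.5, 0.1]
opening: 0.0502
```

```bash
cat > look.py <<'E'
from rig import *
import pickle,sys
c=cam("wrist"); pickle.dump(c,open("w3.pkl","wb")); im=c["im"]; g=im.max(2)
print(pose()[0],"axle",proj(c,G(0,0)).round(1))
for ph in range(-20,60,10): print(ph,proj(c,G(ph,.04)-.0115*X).round(1),proj(c,G(ph,.04)+.0115*X).round(1))
u,v=proj(c,G(15,.04)).round().astype(int)
x0,y0=max(u-50,0),max(v-70,0)
save(sys.argv[1],cv2.resize(im[y0:y0+140,x0:x0+100],None,fx=4,fy=4,interpolation=2)); print("crop origin",x0,y0)
m=(g[y0:y0+140,x0:x0+100]<48).astype(np.uint8); n,l,s,ce=cv2.connectedComponentsWithStats(m)
for i in range(1,n):
    if s[i,4]>15: print(s[i].tolist(),(ce[i]+[x0,y0]).round(1))
E
python3 look.py w3.png
```

```text
[0.68708572 0.02418248 0.32154606] axle [313.3 168.3]
-20 [326.8 157.2] [299.5 157.3]
-10 [326.8 165.5] [299.5 165.6]
0 [326.8 173.9] [299.6 174. ]
10 [326.7 182. ] [299.8 182.1]
20 [326.6 189.5] [300.  189.5]
30 [326.4 196.1] [300.2 196.1]
40 [326.2 201.5] [300.4 201.6]
50 [326.  205.7] [300.7 205.8]
crop origin 263 116
[35, 35, 7, 38, 211] [301.2 169.5]
[61, 35, 7, 38, 237] [327.3 170.1]
[34, 79, 8, 13, 102] [300.6 201.1]
[61, 79, 9, 14, 118] [328.1 201.4]
```

View pics/w3.png

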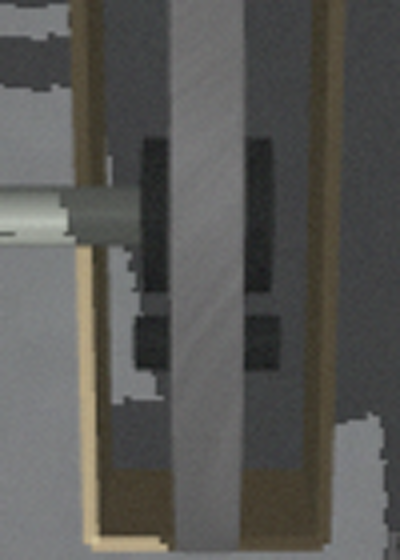

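The close-up shows the lug studs on both faces at v≈201 against the hub at v≈170. That puts the lug at +38° from the top, which agrees with the scene view.

Run:
```python
from rig import *
t=G(0)-.019*Z
print(todo(t+.02*Z,toolR(187.2)))
path(0,-19,4);path(-19,-38,4)
```

```text
(array([-0.1,  0.2, -0.2]), array([12.77,  3.66, -0.12]))
-4.75 [0.02, 0.56, -0.0]
-9.5 [0.09, 1.12, 0.0]
-14.25 [0.21, 1.67, -0.0]
-19.0 [0.37, 2.21, -0.0]
-23.75 [0.21, 0.52, 0.0]
-28.5 [0.45, 1.03, 0.0]
-33.25 [0.74, 1.51, 0.0]
-38.0 [1.07, 1.97, 0.0]
```

{"op": "servo_tool", "data": {
  "deltas": [
    [[0,0.2,-0.2],[1,2,-0.1],5],
    [[0,0.2,-0.2],[5,3.7,-0.1],5],
    [[0,0.2,-0.2],[9,3.7,-0.1],5],
    [[0,0.2,-0.2],[11,3.7,-0.1],5],
    [[0,0.2,-0.2],[11,3.7,-0.1],5]
  ]
}}

```text
clock: 13.65
tool_pos: [0.6899, -0.0145, 0.2065]
orientation: [3.6, 89.5, -169.5]
force: [0.6, -0.1, -0.0]
opening: 0.0498
```

Run:
```python
from rig import *
t=G(0)-.019*Z
print(pose()[0],todo(t,toolR(187.2)))
```

```text
[ 0.68988625 -0.0144878   0.20653269] (array([-0.2,  0.5, -0. ]), array([ 3.25, -0.17, -0.31]))
```

{"op": "servo_tool", "data": {
  "deltas": [
    [[0,0.5,0],[1.5,-0.15,-0.2],5],
    [[0,0.5,0],[3.1,-0.15,-0.2],4],
    [[0,0.5,0],[3.1,-0.15,-0.2],4],
    [[0,0.5,0],[3.1,-0.15,-0.2],4]
  ]
}}

```text
clock: 14.05
tool_pos: [0.692, -0.0133, 0.1766]
orientation: [140.5, 89.9, -32.5]
force: [0.7, 0.0, 0.5]
opening: 0.0403
```

{"op": "servo_tool", "data": {
  "deltas": [
    [[0,0,0],[0,0,0],2.5],
    [[0,0,0],[0,0,0],1.5],
    [[0,0,0],[0,0,0],0.5],
    [[0,0,0],[0,0,0],0.5],
    [[0,0,0],[0,0,0],0.5]
  ]
}}

```text
clock: 14.55
tool_pos: [0.6927, -0.0132, 0.1772]
orientation: [155.3, 89.8, -17.7]
force: [3.2, -0.4, 0.9]
opening: 0.0138
```

{"op": "servo_tool", "data": {
  "deltas": [
    [[0,0,0],[0.02,0.56,0],0.5],
    [[0,0,0],[0.09,1.12,0],0.5],
    [[0,0,0],[0.21,1.67,0],0.5],
    [[0,0,0],[0.37,2.21,0],0.5],
    [[0,0,0],[0.37,2.21,0],0.5]
  ]
}}

```text
clock: 15.05
tool_pos: [0.6953, -0.0347, 0.1736]
orientation: [177.7, 89.8, 4.7]
force: [-0.6, 3.8, 0.9]
opening: 0.0136
```

{"op": "servo_tool", "data": {
  "deltas": [
    [[0,0,0],[0.21,0.52,0],0.5],
    [[0,0,0],[0.45,1.03,0],0.5],
    [[0,0,0],[0.74,1.51,0],0.5],
    [[0,0,0],[1.07,1.97,0],0.5],
    [[0,0,0],[1.07,1.97,0],0.5]
  ]
}}

```text
clock: 15.55
tool_pos: [0.6978, -0.0545, 0.1633]
orientation: [175.1, 89.8, 2.1]
force: [-0.4, 0.7, 2.5]
opening: 0.0137
```

{"op": "servo_tool", "data": {
  "deltas": [
    [[0,0,0],[0,0,0],0.5],
    [[0,0,0],[0,0,0],2],
    [[0,0,0],[0,0,0],5],
    [[0,0,0],[-4,0,0],5],
    [[0,0,0],[-8,0,0],5]
  ]
}}

```text
clock: 16.05
tool_pos: [0.6966, -0.0548, 0.2426]
orientation: [46.8, 89.9, -126.2]
force: [1.2, -0.1, 0.5]
opening: 0.0388
```

{"op": "servo_tool", "data": {
  "deltas": [
    [[0,0,0],[-4,-3,0],5],
    [[0,0,0],[-7,-6,0],5],
    [[0,0,0],[-8,-8,0],5],
    [[0,0,0],[-8,-8,0],5],
    [[0,0,0],[-8,-8,0],5]
  ]
}}

```text
clock: 16.55
tool_pos: [0.6865, 0.0251, 0.3217]
orientation: [19.6, 89.9, -153.3]
force: [-0.7, 0.4, -0.5]
opening: 0.0502
```

```bash
python3 look.py w4.png
```

```text
[0.68639472 0.02446621 0.3211295 ] axle [312.4 167.6]
-20 [325.8 156.5] [298.4 156.6]
-10 [325.9 164.8] [298.5 165. ]
0 [325.8 173.2] [298.6 173.4]
10 [325.8 181.4] [298.8 181.5]
20 [325.7 188.8] [299. 189.]
30 [325.6 195.4] [299.2 195.5]
40 [325.4 200.9] [299.5 201. ]
50 [325.2 205.1] [299.8 205.2]
crop origin 262 115
[33, 35, 9, 39, 246] [299.4 170.7]
[61, 35, 10, 39, 284] [326.8 170. ]
```

Run:
```python
from rig import *
import pickle
c=pickle.load(open("w3.pkl","rb")); g=c["im"].max(2); m=g<50
for u in (294,295,296,297,298,328,329,330,331,332,333):
    v=np.where(m[145:200,u])[0]+145; print(u,v.min() if len(v) else 0,v.max() if len(v) else 0,v.mean() if len(v) else 0)
S=cam("scene"); pickle.dump(S,open("s3.pkl","wb"))
save("crop4.png",np.hstack([cv2.resize(c["im"][115:215,262:362],None,fx=4,fy=4,interpolation=2),cv2.resize(S["im"][230:320,235:325],(400,400),interpolation=2)]))
print("scene: axle",proj(S,G(0,0)+.02*X),[proj(S,G(q,.04)+.016*X).round(1).tolist() for q in(-20,-10,0,10)])
```

```text
294 0 0 0
295 171 183 177.0
296 170 184 177.0
297 156 184 171.17391304347825
298 150 187 168.5
328 150 187 168.5
329 150 187 168.5
330 161 184 176.0
331 170 183 176.5
332 170 183 176.6153846153846
333 0 0 0
scene: axle [269.23225813 286.64775785] [[264.1, 264.3], [266.8, 264.8], [269.7, 265.9], [272.7, 267.7]]
```

View pics/crop4.png

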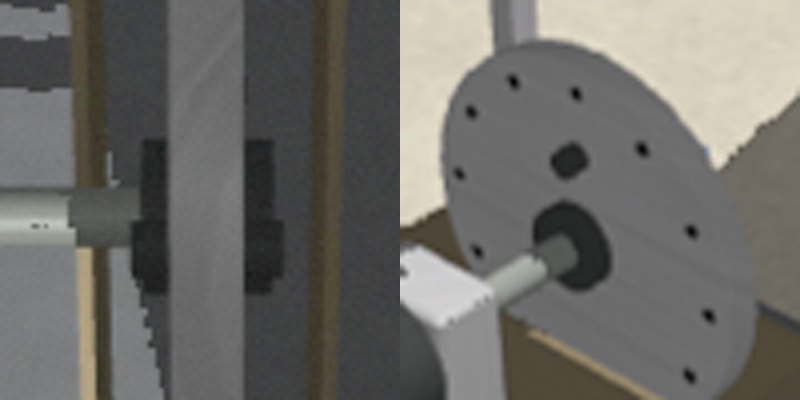

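The wrist crop shows the lug tips at v≈177 and the hub at v≈168.5, so the lug is about +3.5° from the top. The scene crop agrees that it is nearly straight above the hub. I'll cross-check from a second wrist position before deciding, and check the bystanders and the gate.

{"op": "servo_tool", "data": {
  "deltas": [
    [[0,0,0],[-2,-4,0],5],
    [[0,0,0],[-2,-6.5,0],5],
    [[0,0,0],[-2,-6.5,0],5],
    [[0,0,0],[-2,-6.5,0],5],
    [[0,0,0],[-2,-6.5,0],5]
  ]
}}

```text
clock: 17.15
tool_pos: [0.6785, 0.0875, 0.3399]
orientation: [18.7, 89.7, -154.4]
force: [0.4, -0.6, 1.0]
opening: 0.0501
```

Run:
```python
from rig import *
import pickle
c=cam("wrist"); g=c["im"].max(2)
L=proj(c,G(0,.04)-.016*X); Lr=proj(c,G(0,.04)+.016*X); A=proj(c,G(0,0)); print("cam",-c["R"].T@c["t"],"pred lug0",L,Lr,"10:",proj(c,G(10,.04)-.016*X),"axle",A)
print("rim v range pred",max(proj(c,G(p,.08))[1] for p in range(30,120)),min(proj(c,G(p,.08))[1] for p in range(-120,-20)))
u0=int(A[0]); v0=int(A[1]); m=g<50
for u in list(range(u0-22,u0-8))+list(range(u0+8,u0+24)):
    v=np.where(m[v0-35:v0+40,u])[0]+v0-35
    if len(v)>5: print(u,v.min(),v.max(),v.mean().round(1))
d={n:cam(n) for n in("scene","side")}; pickle.dump(d,open("c5.pkl","wb"))
o=pickle.load(open("c0.pkl","rb"))
hb=lambda im:cv2.inRange(cv2.cvtColor(im,cv2.COLOR_RGB2HSV),(105,120,60),(130,255,255))
for k in (o,d):
    for n in ("side",):
        q,l,s,ce=cv2.connectedComponentsWithStats(hb(k[n]["im"])); print(n,[(ce[i].round(1).tolist(),int(s[i,4])) for i in range(1,q) if s[i,4]>60 ])
save("full5.png",d["side"]["im"])
```

```text
cam [0.68845413 0.00749607 0.49894442] pred lug0 [329.93203206  95.11554251] [291.8520121   95.35152189] 10: [329.85428843 103.92109483] axle [311.11254737  97.99454596]
rim v range pred 183.7166133247951 -3.064093631490338
293 94 104 98.2
294 92 106 99.0
295 92 106 99.0
296 79 113 96.0
297 79 119 99.0
298 79 119 99.0
299 79 119 99.0
300 79 119 99.0
301 79 119 99.0
302 93 119 106.6
322 79 119 99.0
323 79 119 99.0
324 79 119 99.0
325 79 119 99.0
326 79 119 99.0
327 79 119 99.0
328 79 119 99.0
329 82 110 96.8
330 91 106 98.5
331 92 106 99.0
side [([277.8, 65.8], 71), ([308.8, 68.3], 71), ([293.0, 77.1], 76), ([284.4, 398.2], 267)]
side [([278.3, 67.0], 102), ([309.1, 69.6], 104), ([293.3, 78.5], 114), ([284.4, 398.3], 275)]
```

View pics/full5.png

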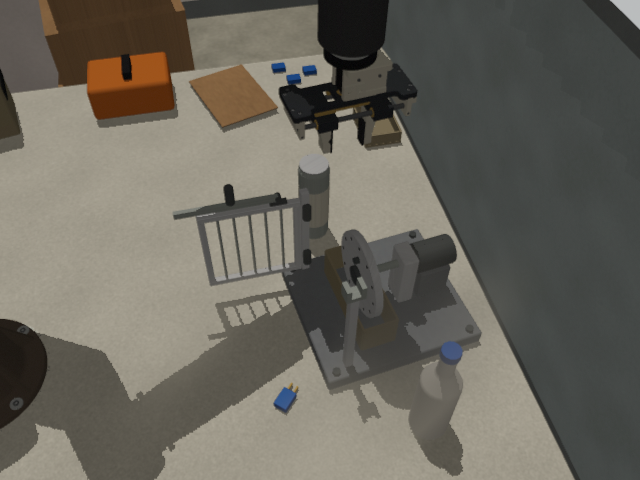

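The side view shows the gate wide open, and the bottle, can and plug at their original pixels. From almost straight above, the lug sits at about +3° (limit ±6.9°), and the arm is clear of everything. I'm handing in.

```bash
python3 -c "
from plant import ctrl
o=ctrl.get_obs(); print(o['clock'],o['force']); print(ctrl.close_job())"
```

```text
17.3 [ 0.16882612  0.00904928 -0.72121998]
the job is handed in; nothing more can be done
None
```

The job is handed in at 17.3 s of robot time, with the gate open and the disc's lug near the top. No verdict was reported.

**What I did:** I lifted the latch by its knob and swung the gate to about 95° on the tool path. I then let go of the knob and turned the disc about 130° in two rim-pinch strokes, with force readings under about 8 N while turning it.

**Last checks:**
- **Lug:** two wrist views put it 3 to 3.5° from straight up, on the +y side, against a limit of 6.9°. The coarser scene view read between -3° and 0°. They differ by a few degrees but both are within tolerance, so I made no further correction.
- **Gate and bystanders:** the side view shows the gate wide open. The plug was at its original pixel position, and the bottle and can looked unmoved by eye.
- **Contact:** the arm was clear of everything and the force reading was about zero.

My first estimate of the lug's starting angle, about 111 to 115°, was too low; it turned out to be about 130°. The second stroke made up the difference.

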